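# Load a cuckoo clock test case with its movement frame and bird

### The job

First take the widest of the three brass movement frames out of the slotted stand and slide it, upright, all the way down into the close-fitting pocket of the pine test case. Then lift the bird platform out of its mould, set it on the deck in front of the case's lipped channel with the beak pointing away from the channel, and slide it in under the lips until it meets the end stop, so that the bird looks out of the open end. Leave both parts there and the other two frames, the pinion and the pendulum guide undisturbed.

Things in the scene. Friction and masses are not known exactly. Their poses are not given: they have to be found in the camera images.
- frame_wide: Origin: centre of the underside, z up. The widest brass movement frame: two 3 mm pierced brass plates joined by pillars, 80 wide (x), 24 thick over both plates (y), 90 tall; 0.2 to 0.34 kg. The top 32 mm of each plate is solid: grip there across the 24 mm. Same both ways round; either way may go in the pocket.
- frame_mid: Origin: centre of the underside, z up. The middle-sized brass frame, same make: 62 wide (x), 24 thick (y), 84 tall. Stays in the stand.
- frame_narrow: Origin: centre of the underside, z up. The narrowest brass frame, same make: 48 wide (x), 24 thick (y), 78 tall. Stays in the stand.
- stand: Origin: centre of the underside, z up. Fixed slotted beech stand, 116 (x) by 190 (y) by 34 tall. Three slots run along x, open at both ends, at y = -60, 0 and 60, each 26.5 wide and 22 deep (slot floor at z = 12). The frames stand in them in any order, their x along the stand's x.
- case: Origin: centre of the underside, z up. Fixed pine test case, two parts side by side. At y = +45 mm an upright block 116 (x) by 56 (y), 58 tall, with the open-topped frame pocket. At y = -45 a deck 64 wide (y), top at z = 35, from x = -110 to 58, with the bird channel on its far part; bare from x = -110 to -46. The case's -x looks roughly to the robot.
- pocket_floor (a point): Centre of the pocket's floor, case frame (0, 45, 8) mm: where the wide frame's origin ends. Axes as the case. Pocket 82.5 (x) by 26.5 (y), 50 deep, mouth chamfered 2 mm; the frame stands 40 mm out of it when home.
- channel_mouth (a point): Centre of the channel's mouth on the deck, case frame (-16, -45, 35) mm; axes as the case. The platform enters along +x. Channel walls 42.5 apart; over them two lips, underside 10 and top 16 above the deck, with a 23.5 mm slot between them for the bird. From 30 mm before the mouth two flared guides, 12 tall, narrow from about 58 to 42.5 apart.
- bird_home (a point): On the deck in the channel, case frame (18, -45, 35) mm: where the platform's origin is when its board touches the end stop (face at case x = 48). Axes as the case.
- mould: Origin: centre of the underside, z up. Fixed aluminium gluing mould, 110 (x) by 90 (y) by 20 tall, with an open cavity 63 (x) by 43 (y), 12 deep (floor at z = 8), in which the platform's board lies, axes along the mould's.
- platform: Origin: centre of the underside, z up. Green pine bird platform, 70 g: board 60 (x) by 40 (y) by 8 thick, a sawn bird upright on its middle. Bird: foot 20 (x) by 14 (y), z = 8 to 18; flat-sided body 36 (x) by 14 (y), z = 18 to 48; head towards -x up to z = 62; tail to +x. Grip the body across its 14 mm; fingertips above z = 17 clear the channel's lips. In the channel its x lies along the case's x.
- beak (a point): Tip of the bird's beak, platform frame (-33, 0, 51) mm: the bird looks to the platform's -x.
- pinion: Origin: centre of the underside, z up. Steel pinion standing on end, 34 across its teeth, 45 tall. Bystander.
- guide: Origin: centre of the underside, z up. Turned cherry pendulum guide standing on its foot, 44 across, 66 tall. Bystander.

How it is judged:
On the way, in this order (a step that is already met when the one before it is completed fails the run):
1. the widest frame is lifted clear of the stand (height (world z) of frame_wide above 0.06 m), for 0.1 s.
2. the widest frame is fully home in the pocket (horizontal distance between frame_wide and pocket_floor below 0.004 m and z of frame_wide in the frame of case below 0.0115 m and angle between frame_wide's own z axis and vertical below 0.07 rad and angle between the x axis of frame_wide and the x axis of case, either way round below 0.08 rad), for 0.2 s.
3. the bird platform is lifted clear of the mould (height (world z) of platform above 0.033 m), for 0.1 s.
4. the bird platform is fully home in the channel (x of platform in the frame of bird_home above -0.004 m and distance between platform and bird_home below 0.006 m and angle between platform's own z axis and vertical below 0.08 rad and x of beak in the frame of bird_home below -0.02 m), for 0.2 s.
At the end, for the whole second after the job is handed in: Widest frame at rest in the pocket: within 4 mm of its centre, 3.5 mm of its floor, upright within 0.07 rad, in line with the case within 0.08 rad. Platform at rest in the channel: at most 4 mm short of the stop, 6 mm from home in all, level within 0.08 rad, beak to the open end (all of step 2 and all of step 4 and linear speed of each of frame_wide, platform below 0.01 m/s); the robot touches nothing.
It fails at once if the middle-sized frame is pushed more than 15 mm or tipped (distance of frame_mid from where it was at the start of the episode above 0.015 m or angle between frame_mid's own z axis and vertical above 0.3 rad).
It fails at once if the narrowest frame is pushed more than 15 mm or tipped (distance of frame_narrow from where it was at the start of the episode above 0.015 m or angle between frame_narrow's own z axis and vertical above 0.3 rad).
It fails at once if the pinion is pushed more than 15 mm or tipped (distance of pinion from where it was at the start of the episode above 0.015 m or angle between pinion's own z axis and vertical above 0.3 rad).
It fails at once if the pendulum guide is pushed more than 15 mm or tipped (distance of guide from where it was at the start of the episode above 0.015 m or angle between guide's own z axis and vertical above 0.3 rad).
It also fails if it takes over 67 s, if anything falls off the work surface, if the arm or the gripper's body presses on something with over 40 N, if the wrist force passes 120 N, or if a joint passes its speed limit or range.

### The arm

A 7-joint arm with a two-finger parallel gripper is mounted at the origin on the work surface. World frame = base frame: x ahead of the robot, y to its left, z up, the work surface at z = 0. Lengths are in m, angles in rad, forces in N, time in s.
With the tool pointing down it reaches from about 0.425 to 0.875 m from the base axis. Payload 4.7 kg.
Tool frame: the origin (TCP) lies on the centre line of the jaws, within the pads' length; the fingertips stand 14 mm ahead of it and the grasp point (between the pads) lies 5 mm behind it; z points along the fingers, y is the line along which they close (so a half turn about z gives the same grasp; the last joint's range is limited). The gripper opens to 87 mm and grips with 3 to 60 N. Pads are 19 mm wide; open, the fingers measure 117 mm over their backs; the gripper's body (75 mm by 190 mm) begins 51 mm behind the grasp point.
Start: joints at [-1.131, 0.321, -0.07, 1.45, 0.023, 1.371, -0.057], TCP at [0.269, 0.592, 0.237] pointing down, gripper open.
Joint ranges: [-2.86, 2.86], [-0.3, 2.09], [-1.38, 1.24], [0.06, 2.45], [-1.56, 4.7], [0.09, 2.05], [-2.69, 2.69]. Speed limits (rad/s): [2.57, 2.57, 3.14, 3.14, 3.14, 3.14, 3.14].

### API

Orientations are given as a rotation vector (axis times angle).
In Python, from bench import ctrl gives the robot as it stands.
- The arm moves only by the tool send_rows, never from a script. Its argument "steps" is a list of rows, each an object of numbers: "tx", "ty", "tz": the shift along the tool's x, y, z in units of 60 mm (1.0 is 60 mm); "turn": the turn about the tool's z in units of 8 degrees (1.0 is 8 degrees); "grip": the opening, from 0 (shut) to 1 (fully open). A call has 1 to 12 rows; each row shifts and turns the commanded pose from where the row before left it, along the tool's axes as they then stand; what a row does not reach is not made up. A row lasts 1/8 s, in which the tool goes at most 62.5 mm and 10.7 degrees, less where a joint would pass 70% of its speed; a pose out of reach is approached as far as the arm can. A call is refused whole if a number of a shift passes 1 or a number of a turn 1, either way. A call with a gripper value outside its range is refused whole. The fingers move at their own pace and stop on an object; "newtons" is the grip in N (left out, the last holds). Time passes only in rows, so rows that do not move let the fingers close. It gives the time, the measured TCP pose, the force, the opening and the grip force at its end, in the units of the state.
- ctrl.get_state(): the state, without advancing time (a new reading comes with each control period).
- ctrl.get_image(name): name is "scene" or "top"; returns a dict with "pixels" (480x640x3 uint8, red, green, blue), "K" (3x3 intrinsics, pixels), "cam_to_world" (4x4, takes a point from camera to world coordinates). Camera axes: x right, y down, z forward; pixel columns grow to the right and rows downward; lengths in m; the calibration is good to about 2 mm. A picture is of the moment at which its call begins. There is no depth.
- ctrl.close_job(): hands the job in; it is judged then, once.
The state is a dict: "time": time; "joint_positions": joint angles; "qd": joint speeds; "joint_torque": joint torques, N m; "position": TCP position; "tool_rot": TCP orientation; "ft_force": force on the tool from outside, world axes, zero at the start; "torque": the same for the moment, N m; "grip_width": opening from 0.0 (shut) to 1.0 (fully open); "grip_force": force on a finger pad.
Only numpy, scipy, OpenCV 4.12 (cv2) and the standard library are available. Lean on these libraries where they do the work, as an engineer would, in place of code of your own. Each camera call takes 0.05 s, during which the arm holds its last target. There are 200 camera calls.

## Working session

There is one attempt and no reset: what is moved stays moved. The work goes in short steps, Python scripts to look and compute and a tool call to move; the robot and the scene stay as the last step left them, time stands still between calls to the robot, and variables do not carry over. Pictures are saved under pics/ and viewed, at most 10 in all, crops included, and the job is handed in when it is done.

Besides the shell and the picture viewer there is one more tool, called after "Emit:" as name(argument=value, ...), one argument or row to a line, values as JSON. send_rows: Moves the arm, as the interface text tells. Its arguments: {"type":"object","properties":{"steps":{"type":"array"},"newtons":{"type":"number"}},"required":["steps"]}

```bash
mkdir -p pics; ls; python3 - <<'E'
from bench import ctrl
import cv2,json,numpy as np
for n in("top","scene"):
    d=ctrl.get_image(n); cv2.imwrite(f"pics/{n}0.png",d["pixels"][:,:,::-1]); np.savez(f"pics/{n}0.npz",**d)
    print(n,np.round(d["K"],1).tolist(),np.round(d["cam_to_world"],4).tolist())
print(ctrl.get_state())
E
```

```text
pics
top [[527.5, 0.0, 313.2], [0.0, 527.5, 244.1], [0.0, 0.0, 1.0]] [[0.0228, -0.9956, 0.0907, 0.5331], [-0.9997, -0.0219, 0.0109, 0.0349], [-0.0089, -0.0909, -0.9958, 1.0537], [0.0, 0.0, 0.0, 1.0]]
scene [[490.5, 0.0, 317.8], [0.0, 490.5, 234.0], [0.0, 0.0, 1.0]] [[-0.2543, 0.7837, -0.5667, 1.0954], [0.9671, 0.2131, -0.1392, 0.1566], [0.0116, -0.5834, -0.8121, 0.8219], [0.0, 0.0, 0.0, 1.0]]
{'time': 0.1, 'joint_positions': array([-1.13091166,  0.32174824, -0.07007586,  1.45153424,  0.0226054 ,
        1.37078305, -0.05688888]), 'qd': array([ 0.00011365, -0.00181649,  0.00025958, -0.00195669, -0.00020068,
       -0.00116255, -0.00048316]), 'joint_torque': array([ 3.39234011e-04, -4.92573774e+01, -4.05430589e-01, -3.13396060e+01,
       -6.41574268e-02,  3.95686948e-02,  5.07098014e-05]), 'position': array([0.26833338, 0.59152573, 0.23558061]), 'tool_rot': array([-6.63677496e-01, -3.07042442e+00,  2.61729392e-03]), 'ft_force': array([-0.25631795, -0.04678722, -0.47221747]), 'torque': array([ 0.00383928, -0.0129672 ,  0.01859977]), 'grip_force': 0.0, 'grip_width': 0.9993526073891774}
```

View pics/top0.png

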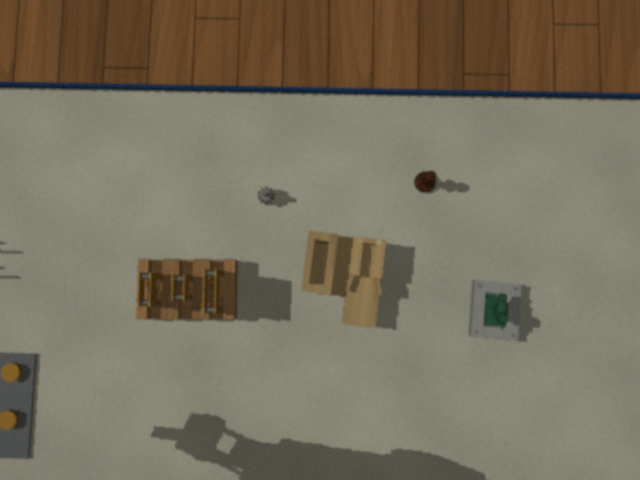

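View pics/scene0.png

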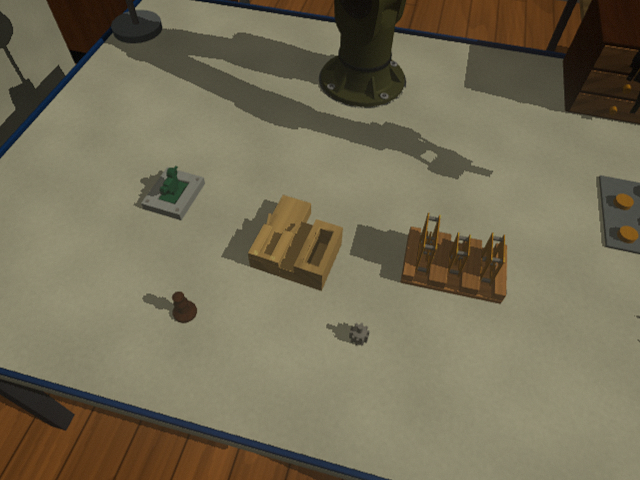

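Top view: stand at (187,290) with the wide frame in the right slot (211,290); case at (345,280); mould at (496,310); pinion (267,196), guide (426,181). Next I'll view zoomed crops to read corners.

```bash
cat > crop.py <<'E'
import cv2,numpy as np
def crop(img,x,y,w,h,s):
    c=cv2.convertScaleAbs(img[y:y+h,x:x+w],alpha=1.4,beta=10); c=cv2.resize(c,None,fx=s,fy=s,interpolation=cv2.INTER_CUBIC)
    for i in range(0,w,10):
        cv2.line(c,(i*s+s//2,0),(i*s+s//2,5),(0,0,255),1)
        if i%20==0: cv2.putText(c,str(x+i),(i*s,16),0,.4,(0,0,255),1)
    for j in range(0,h,10):
        cv2.line(c,(0,j*s+s//2),(5,j*s+s//2),(0,0,255),1)
        if j%20==0: cv2.putText(c,str(y+j),(6,j*s+s//2+4),0,.4,(0,0,255),1)
    return c
E
python3 - <<'E'
import cv2,numpy as np
from crop import crop
t=cv2.imread("pics/top0.png");s=cv2.imread("pics/scene0.png")
cv2.imwrite("pics/c1.png",np.vstack([np.hstack([crop(t,295,225,100,110,4)[:300*2],crop(s,245,190,100,110,4)])]))
a=crop(t,130,250,120,80,4)[:, :320*2][:300,:480];b=crop(s,395,205,120,100,4)[:400]
c=crop(t,460,270,75,80,4);d=crop(s,135,160,75,65,4)
o=np.zeros((600,800,3),np.uint8)
o[:300,:480]=a[:300]
o[:300,500:800]=c[:300]
e=crop(s,400,210,115,75,4)[:300]; o[300:600,:460]=e
o[300:560,500:800]=d
cv2.imwrite("pics/c2.png",o)
E
```

```text
(no output)
```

View pics/c1.png

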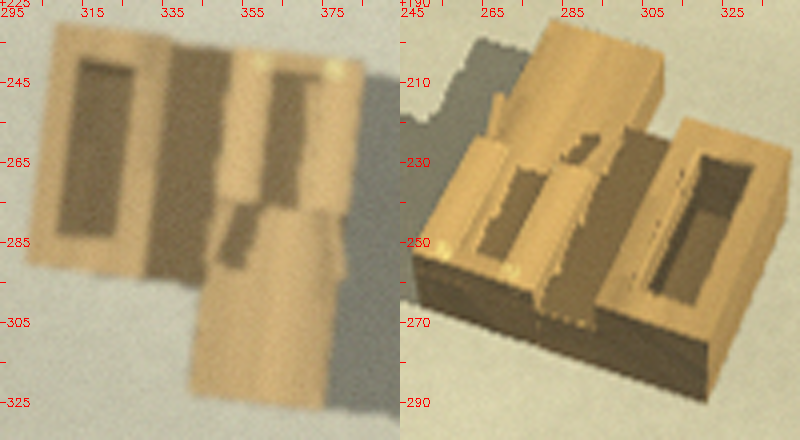

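View pics/c2.png

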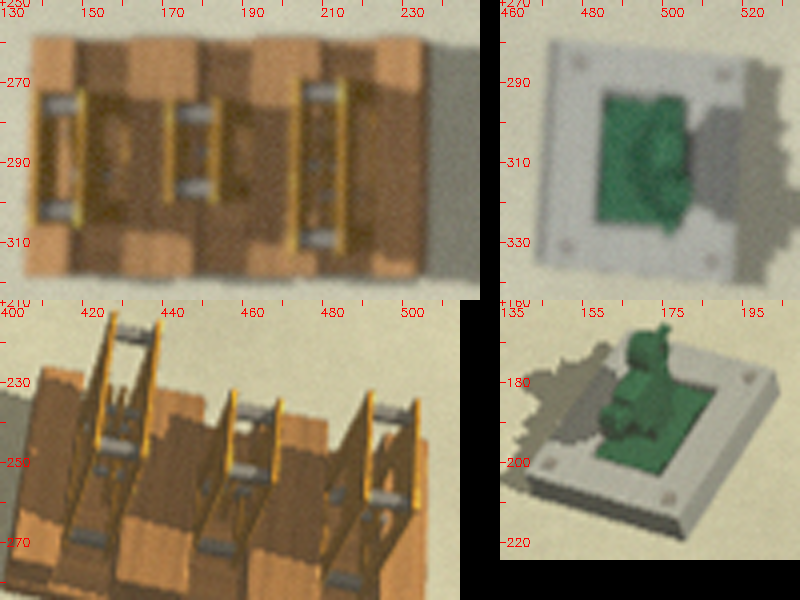

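Crops: block top corners, pocket corners and deck corners are readable in both views; the wide frame is the right-slot one (top ≈(203–216, 270–312)). The bird's beak points toward the robot, at (499,327) in top and (173,167) in scene. Next I'll fit poses.

```bash
cat > fit.py <<'E'
import numpy as np
from scipy.optimize import least_squares
C={n:dict(np.load(f"pics/{n}0.npz")) for n in("top","scene")}
def proj(n,P):
    T=np.linalg.inv(C[n]["cam_to_world"]); p=np.atleast_2d(P)@T[:3,:3].T+T[:3,3]
    q=p@C[n]["K"].T; return q[:,:2]/q[:,2:]
def tow(s,P):
    c,k=np.cos(s[2]),np.sin(s[2]); P=np.atleast_2d(np.array(P,float)); 
    return np.c_[s[0]+c*P[:,0]-k*P[:,1],s[1]+k*P[:,0]+c*P[:,1],P[:,2]+(s[3] if len(s)>3 else 0)]
def fit(obs,s0,z=0):
    """obs: (cam, [x,y,z] mm, pixel)"""
    def f(s): return np.concatenate([proj(n,tow([*s,z],np.array(P)/1e3))[0]-px for n,P,px in obs])
    r=least_squares(f,s0,loss="soft_l1"); return r.x,np.round(r.fun.reshape(-1,2),1)
def cp(x0,y0,x,y,s=4): return np.array([x0+(x+.5)/s-.5,y0+(y+.5)/s-.5])
E
python3 - <<'E'
from fit import *
T=lambda P,x,y:("top",P,cp(295,225,x,y)); S=lambda P,x,y:("scene",P,cp(245,190,x,y))
tp=[T([58,73,58],57,22),T([-58,73,58],27,265),T([-58,17,58],143,279),T([58,17,58],172,38),
T([41.2,58.2,56],78,60),T([41.2,31.8,56],135,68),T([-41.2,31.8,56],118,238),T([-41.2,58.2,56],57,235),
T([-110,-13,35],188,393),T([-110,-77,35],325,410),T([58,-77,51],363,62)]
sc=[S([-58,17,58],287,118),S([-58,73,58],392,152),S([58,73,58],308,342),S([58,17,58],195,305),S([58,73,0],308,402),
S([-110,-77,35],152,20),S([-110,-13,35],264,54),S([-41.2,31.8,56],301,153),S([-41.2,58.2,56],354,167),S([41.2,58.2,56],293,306),S([41.2,31.8,56],248,291),S([58,-77,51],12,252)]
for n,o in(("top",tp),("scene",sc),("both",tp+sc)):
    s,r=fit(o,[.53,0,0]); print("case",n,np.round(s,4),r.tolist())
np.save("case.npy",s)
# mould
T=lambda P,x,y:("top",P,cp(460,270,x,y)); S=lambda P,x,y:("scene",P,cp(135,160,x,y))
tp=[T([55,45,20],52,40),T([55,-45,20],246,57),T([-55,45,20],36,263),T([-55,-45,20],238,283)]
tp2=[T([30,20,8],103,95),T([-30,20,8],97,220),T([30,-20,8],186,97)]
sc=[S([55,45,20],184,226),S([55,-45,20],30,178),S([-55,45,20],272,70),S([55,45,0],184,240)]
for n,o in(("top",tp),("scene",sc),("both",tp+sc),("board",tp2)):
    s,r=fit(o,[.5,-.3,0]); print("mould",n,np.round(s,4),r.tolist())
    if n!="board": print(" beak top/scene",proj("top",tow([*s,.008],[-.033,0,.051])),proj("scene",tow([*s,.008],[-.033,0,.051])))
# stand+frame
T=lambda P,x,y:("top",P,cp(130,250,x,y)); S=lambda P,x,y:("scene",P,cp(400,210,x,y-300))
tp=[T([58,95,34],34,38),T([58,-95,34],423,40),T([-58,95,34],25,275),T([-58,-95,34],424,275)]
s,r=fit(tp,[.5,.3,0]);print("stand",np.round(s,4),r.tolist())
fr=[T([40,12,90],293,80),T([40,-12,90],347,77),T([-40,12,90],288,251),T([-40,-12,90],344,251)]
fs=[S([-40,-12,90],112,313),S([-40,12,90],159,321),S([40,-12,90],70,465) ]
for n,o in(("top",fr),("both",fr+fs[:2])):
    f,r=fit(o,[.5,.25,0],.012);print("frame",n,np.round(f,4),r.tolist(), "in stand y",np.round(-np.sin(s[2])*(f[0]-s[0])+np.cos(s[2])*(f[1]-s[1]),4))
E
```

```text
case top [ 0.5855 -0.0107 -0.0968] [[-0.8, -0.1], [-0.7, 0.0], [-0.2, 0.1], [-0.3, -0.6], [0.6, 0.2], [0.2, -0.2], [-0.7, 0.5], [0.7, -0.4], [0.7, 0.5], [-0.2, 0.3], [0.8, -0.4]]
case scene [ 0.5841 -0.0098 -0.0997] [[-0.5, -0.2], [0.3, -0.5], [0.7, 0.1], [0.3, 0.0], [0.2, 0.8], [-0.1, -0.2], [0.5, -0.2], [0.1, 0.2], [-0.3, 0.7], [0.1, -0.1], [-2.1, -0.7], [-0.2, 0.1]]
case both [ 0.5849 -0.0102 -0.0981] [[-1.1, 0.2], [-1.1, 0.3], [-0.5, 0.4], [-0.6, -0.3], [0.3, 0.5], [-0.1, 0.1], [-1.0, 0.8], [0.3, -0.1], [0.4, 0.9], [-0.6, 0.7], [0.5, -0.0], [-0.8, 0.0], [0.0, -0.3], [0.5, 0.4], [0.0, 0.3], [-0.1, 1.1], [-0.5, 0.0], [0.1, 0.0], [-0.2, 0.5], [-0.6, 0.9], [-0.2, 0.1], [-2.4, -0.4], [-0.6, 0.5]]
mould top [ 0.5072 -0.3096 -0.0722] [[1.3, -0.4], [-1.0, -0.3], [1.5, 0.6], [-2.4, 0.1]]
 beak top/scene [[501.10687776 328.15951853]] [[175.97083876 167.43984835]]
mould scene [ 0.5061 -0.3097 -0.0496] [[-0.6, -1.4], [-1.1, 0.1], [0.5, -0.1], [1.5, 1.0]]
 beak top/scene [[501.54613849 328.81585728]] [[175.8541767  166.96815196]]
mould both [ 0.5068 -0.3095 -0.0613] [[0.9, 0.0], [-1.3, -0.3], [1.7, 1.1], [-2.1, 0.1], [-1.1, -1.0], [-1.3, 0.1], [0.6, 0.4], [1.0, 1.4]]
 beak top/scene [[501.23867021 328.41020412]] [[175.95582895 167.26519702]]
mould board [ 0.5077 -0.3133 -0.039 ] [[-0.0, -0.1], [0.5, -0.6], [-0.4, 0.7]]
stand [0.5341 0.2894 0.0229] [[-0.1, -0.4], [0.4, -1.0], [0.3, 0.6], [-0.7, 0.6]]
frame top [0.5314 0.2309 0.0197] [[0.1, -1.2], [-0.2, -0.4], [0.4, 0.7], [-0.3, 0.7]] in stand y -0.0584
frame both [0.5315 0.2309 0.0198] [[0.1, -1.2], [-0.2, -0.4], [0.3, 0.6], [-0.3, 0.7], [-0.6, -0.3], [0.5, 0.2]] in stand y -0.0584
```

Emit:
send_rows(
  steps=[
    {"turn": -1, "grip": 0.5},
    {"turn": -1, "grip": 0.5},
    {"turn": -1, "grip": 0.5},
    {"turn": -0.2, "grip": 0.5},
    {"tx": -0.53, "ty": -0.76, "grip": 0.5},
    {"tx": -0.53, "ty": -0.76, "grip": 0.5},
    {"tx": -0.53, "ty": -0.76, "grip": 0.5},
    {"tx": -0.53, "ty": -0.76, "grip": 0.5},
    {"tx": -0.53, "ty": -0.76, "grip": 0.5},
    {"tx": -0.53, "ty": -0.76, "grip": 0.5},
    {"tx": -0.53, "ty": -0.76, "grip": 0.5},
    {"tx": -0.53, "ty": -0.76, "grip": 0.5},
  ],
  newtons=40,
)

```text
validation failed for argument at $.st...
```

```bash
cat > go.py <<'E'
import numpy as np
from scipy.spatial.transform import Rotation as R
from bench import ctrl
def go(p,yaw):
    """tool units to reach p with tool y axis at world angle yaw+90deg (mod 180)"""
    s=ctrl.get_state(); M=R.from_rotvec(s["tool_rot"]).as_matrix()
    cur=np.arctan2(M[1,1],M[0,1]); d=(yaw+np.pi/2-cur+np.pi/2)%np.pi-np.pi/2
    M2=R.from_rotvec([0,0,d]).as_matrix()@M
    print("t",round(s["time"],2),"pos",np.round(s["position"],4),"yaw",round(np.degrees(cur)-90,2),"q",np.round(s["joint_positions"],2),"w",round(s["grip_width"]*87,1),"F",np.round(s["ft_force"],1),"tilt",np.round(M[:2,2],4))
    e=np.array(p)-s["position"]
    print("turn",round(-np.degrees(d)/8,3),"shift after turn",np.round(M2.T@e/.06,3),"now-axes",np.round(M.T@e/.06,3))
E
python3 - <<'E'
from fit import *
from go import go
T=lambda P,x,y:("top",P,cp(460,270,x,y)); S=lambda P,x,y:("scene",P,cp(135,160,x,y))
o=[T([55,45,0],52,40),T([55,-45,20],246,57),T([-55,45,0],36,263),T([-55,-45,20],238,283),S([55,45,20],184,226),S([55,-45,20],30,178),S([-55,45,20],272,70)]
s,r=fit(o,[.5,-.3,0]);print("mould",np.round(s,4),r.tolist());np.save("mould.npy",s)
go([.5315,.2309,.083],.02)
E
```

```text
mould [ 0.5068 -0.3115 -0.0576] [[-1.1, 0.4], [-0.4, -0.4], [-0.1, 0.4], [-0.9, 0.1], [-1.8, -1.2], [-2.1, 0.0], [-0.3, 0.2]]
t 0.1 pos [0.2683 0.5915 0.2356] yaw -24.39 q [-1.13  0.32 -0.07  1.45  0.02  1.37 -0.06] w 86.9 F [-0.3 -0.  -0.5] tilt [-0.0006 -0.0016]
turn -3.192 shift after turn [-4.265 -6.093  2.554] now-axes [-6.477 -3.658  2.55 ]
```

Emit:
send_rows(
  steps=[
    {"tx": 0, "ty": 0, "tz": 0, "turn": -1, "grip": 0.5},
    {"tx": 0, "ty": 0, "tz": 0, "turn": -1, "grip": 0.5},
    {"tx": 0, "ty": 0, "tz": 0, "turn": -1, "grip": 0.5},
    {"tx": 0, "ty": 0, "tz": 0, "turn": -0.2, "grip": 0.5},
    {"tx": -0.53, "ty": -0.76, "tz": 0, "turn": 0, "grip": 0.5},
    {"tx": -0.53, "ty": -0.76, "tz": 0, "turn": 0, "grip": 0.5},
    {"tx": -0.53, "ty": -0.76, "tz": 0, "turn": 0, "grip": 0.5},
    {"tx": -0.53, "ty": -0.76, "tz": 0, "turn": 0, "grip": 0.5},
    {"tx": -0.53, "ty": -0.76, "tz": 0, "turn": 0, "grip": 0.5},
    {"tx": -0.53, "ty": -0.76, "tz": 0, "turn": 0, "grip": 0.5},
    {"tx": -0.53, "ty": -0.76, "tz": 0, "turn": 0, "grip": 0.5},
    {"tx": -0.53, "ty": -0.76, "tz": 0, "turn": 0, "grip": 0.5},
  ],
  newtons=40,
)

```text
time: 1.6
position: [0.5313, 0.2311, 0.2366]
tool_rot: [-0.03, 3.141, 0.001]
ft_force: [0.8, 0.2, -0.4]
grip_width: 0.501
grip_force: 0.0
```

Emit:
send_rows(
  steps=[
    {"tx": 0, "ty": 0, "tz": 0.7, "turn": 0, "grip": 0.5},
    {"tx": 0, "ty": 0, "tz": 0.7, "turn": 0, "grip": 0.5},
    {"tx": 0, "ty": 0, "tz": 0.7, "turn": 0, "grip": 0.5},
    {"tx": 0, "ty": 0, "tz": 0.42, "turn": 0, "grip": 0.5},
    {"tx": 0, "ty": 0, "tz": 0, "turn": 0, "grip": 0.5},
    {"tx": 0, "ty": 0, "tz": 0, "turn": 0, "grip": 0},
    {"tx": 0, "ty": 0, "tz": 0, "turn": 0, "grip": 0},
    {"tx": 0, "ty": 0, "tz": 0, "turn": 0, "grip": 0},
    {"tx": 0, "ty": 0, "tz": 0, "turn": 0, "grip": 0},
    {"tx": 0, "ty": 0, "tz": 0, "turn": 0, "grip": 0},
  ],
  newtons=40,
)

```text
time: 2.85
position: [0.5314, 0.2329, 0.0867]
tool_rot: [-0.033, 3.139, 0.002]
ft_force: [-1.3, -1.9, 5.4]
grip_width: 0.277
grip_force: 39.8
```

Emit:
send_rows(
  steps=[
    {"tx": 0, "ty": 0, "tz": -0.3, "turn": 0, "grip": 0},
    {"tx": 0, "ty": 0, "tz": -0.6, "turn": 0, "grip": 0},
    {"tx": 0, "ty": 0, "tz": -0.6, "turn": 0, "grip": 0},
    {"tx": 0, "ty": 0, "tz": -0.6, "turn": 0, "grip": 0},
    {"tx": 0, "ty": 0, "tz": -0.4, "turn": 0, "grip": 0},
    {"tx": 0, "ty": 0, "tz": 0, "turn": 0, "grip": 0},
  ],
)

```text
time: 3.6
position: [0.5314, 0.2331, 0.2377]
tool_rot: [-0.033, 3.138, 0.003]
ft_force: [-0.2, -0.3, -3.6]
grip_width: 0.274
grip_force: 39.9
```

```bash
python3 - <<'E'
from fit import *
from go import go
c=np.load("case.npy"); t=tow(c,[0,.045,0])[0]; print(t,c)
go([t[0],t[1],.21],c[2])
E
```

```text
[0.58931787 0.03461519 0.        ] [ 0.58491152 -0.01016856 -0.09807605]
t 3.6 pos [0.5314 0.2331 0.2377] yaw 1.2 q [-0.59  0.17  0.15  1.64 -0.03  1.33  1.15] w 23.8 F [-0.2 -0.3 -3.6] tilt [0.0035 0.002 ]
turn 0.853 shift after turn [-1.284 -3.198  0.459] now-axes [-0.895 -3.328  0.458]
```

Emit:
send_rows(
  steps=[
    {"tx": 0, "ty": 0, "tz": 0, "turn": 0.85, "grip": 0},
    {"tx": -0.257, "ty": -0.64, "tz": 0, "turn": 0, "grip": 0},
    {"tx": -0.257, "ty": -0.64, "tz": 0, "turn": 0, "grip": 0},
    {"tx": -0.257, "ty": -0.64, "tz": 0, "turn": 0, "grip": 0},
    {"tx": -0.257, "ty": -0.64, "tz": 0, "turn": 0, "grip": 0},
    {"tx": -0.257, "ty": -0.64, "tz": 0, "turn": 0, "grip": 0},
    {"tx": 0, "ty": 0, "tz": 0.73, "turn": 0, "grip": 0},
    {"tx": 0, "ty": 0, "tz": 0.73, "turn": 0, "grip": 0},
    {"tx": 0, "ty": 0, "tz": 0, "turn": 0, "grip": 0},
    {"tx": 0, "ty": 0, "tz": 0, "turn": 0, "grip": 0},
  ],
)

```text
time: 4.85
position: [0.589, 0.0341, 0.1486]
tool_rot: [0.153, 3.137, 0.0]
ft_force: [0.8, 0.5, -2.1]
grip_width: 0.272
grip_force: 39.9
```

```bash
python3 - <<'E'
from fit import *
from go import *
import cv2
from crop import crop
c=np.load("case.npy"); t=tow(c,[0,.045,0])[0]
go([t[0],t[1],.15],c[2])
s=ctrl.get_image("scene")["pixels"][:,:,::-1].copy();p=ctrl.get_image("top")["pixels"][:,:,::-1].copy()
cv2.imwrite("pics/s1.png",s);cv2.imwrite("pics/t1.png",p)
cv2.imwrite("pics/c3.png",np.hstack([crop(s,240,170,110,120,5)[:600],crop(p,290,215,62,120,4)[:480] if 0 else cv2.copyMakeBorder(crop(p,290,205,62,120,4),0,120,0,0,cv2.BORDER_CONSTANT)]))
z=ctrl.get_state()["position"]; f=[z[0],z[1],c[2],z[2]-.0867+.012]
print("bottom predicted scene",[np.round(proj("scene",tow(f,[a,b,0]))[0],1).tolist() for a,b in((.04,.012),(.04,-.012),(-.04,.012))])
print("top predicted scene",[np.round(proj("scene",tow(f,[a,b,.09]))[0],1).tolist() for a,b in((.04,.012),(.04,-.012),(-.04,.012),(-.04,-.012))])
E
```

```text
t 4.85 pos [0.589  0.0341 0.1486] yaw -5.59 q [-0.36  0.25  0.3   1.73 -0.08  1.17  1.43] w 23.6 F [ 0.8  0.5 -2.1] tilt [ 0.0008 -0.    ]
turn 0.004 shift after turn [-0.005  0.009 -0.024] now-axes [-0.005  0.009 -0.024]
bottom predicted scene [[317.1, 260.1], [304.7, 256.2], [331.8, 226.8]]
top predicted scene [[317.7, 230.8], [304.1, 226.6], [333.6, 196.2], [320.7, 192.4]]
```

View pics/c3.png

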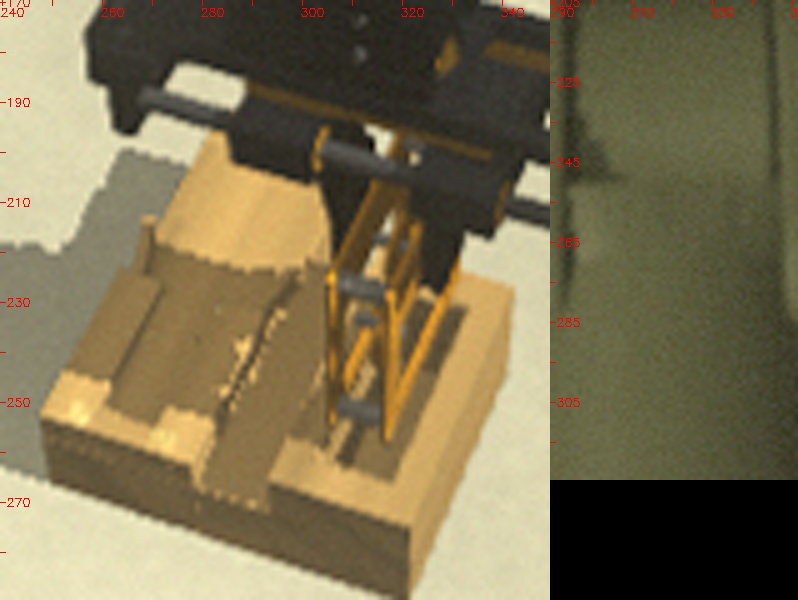

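Scene crop: the frame's lower near corners at (305,255) and (317,258) sit over the pocket (dark mouth from (306,250) to (332,225)), well lined up and about 1.5 px from prediction. I'll lower it gently.

Emit:
send_rows(
  steps=[
    {"tx": -0.013, "ty": 0.007, "tz": 0.1, "turn": 0, "grip": 0},
    {"tx": 0, "ty": 0, "tz": 0.1, "turn": 0, "grip": 0},
    {"tx": 0, "ty": 0, "tz": 0.05, "turn": 0, "grip": 0},
    {"tx": 0, "ty": 0, "tz": 0.05, "turn": 0, "grip": 0},
    {"tx": 0, "ty": 0, "tz": 0.05, "turn": 0, "grip": 0},
    {"tx": 0, "ty": 0, "tz": 0.05, "turn": 0, "grip": 0},
    {"tx": 0, "ty": 0, "tz": 0, "turn": 0, "grip": 0},
  ],
)

```text
time: 5.82
position: [0.5894, 0.0343, 0.1235]
tool_rot: [0.153, 3.138, -0.0]
ft_force: [0.7, -0.1, -3.3]
grip_width: 0.273
grip_force: 39.9
```

```bash
python3 - <<'E'
from fit import *
from go import *
c=np.load("case.npy"); t=tow(c,[0,.045,0])[0]
go([t[0],t[1],.0827],c[2])
E
```

```text
t 5.83 pos [0.5894 0.0343 0.1235] yaw -5.6 q [-0.36  0.28  0.3   1.75 -0.09  1.12  1.44] w 23.7 F [ 0.7 -0.1 -3.3] tilt [ 0.0001 -0.    ]
turn 0.003 shift after turn [0.002 0.005 0.68 ] now-axes [0.002 0.005 0.68 ]
```

Emit:
send_rows(
  steps=[
    {"tx": 0, "ty": 0, "tz": 0.1, "turn": 0, "grip": 0},
    {"tx": 0, "ty": 0, "tz": 0.1, "turn": 0, "grip": 0},
    {"tx": 0, "ty": 0, "tz": 0.1, "turn": 0, "grip": 0},
    {"tx": 0, "ty": 0, "tz": 0.1, "turn": 0, "grip": 0},
    {"tx": 0, "ty": 0, "tz": 0.1, "turn": 0, "grip": 0},
    {"tx": 0, "ty": 0, "tz": 0.08, "turn": 0, "grip": 0},
    {"tx": 0, "ty": 0, "tz": 0.04, "turn": 0, "grip": 0},
    {"tx": 0, "ty": 0, "tz": 0, "turn": 0, "grip": 0},
  ],
)

```text
time: 6.82
position: [0.5893, 0.0343, 0.0864]
tool_rot: [-0.153, -3.138, 0.0]
ft_force: [0.6, -0.6, -5.0]
grip_width: 0.272
grip_force: 39.9
```

Emit:
send_rows(
  steps=[
    {"tx": 0, "ty": 0, "tz": 0.04, "turn": 0, "grip": 0},
    {"tx": 0, "ty": 0, "tz": 0.03, "turn": 0, "grip": 0},
    {"tx": 0, "ty": 0, "tz": 0.02, "turn": 0, "grip": 0},
    {"tx": 0, "ty": 0, "tz": 0, "turn": 0, "grip": 0},
  ],
)

```text
time: 7.32
position: [0.5895, 0.0343, 0.0827]
tool_rot: [0.153, 3.138, 0.001]
ft_force: [-2.9, -0.6, 6.6]
grip_width: 0.275
grip_force: 39.8
```

Emit:
send_rows(
  steps=[
    {"tx": 0, "ty": 0, "tz": 0, "turn": 0, "grip": 0.5},
    {"tx": 0, "ty": 0, "tz": 0, "turn": 0, "grip": 0.5},
    {"tx": 0, "ty": 0, "tz": 0, "turn": 0, "grip": 0.5},
    {"tx": 0, "ty": 0, "tz": -0.3, "turn": 0, "grip": 0.5},
    {"tx": 0, "ty": 0, "tz": -0.6, "turn": 0, "grip": 0.5},
    {"tx": 0, "ty": 0, "tz": -0.7, "turn": 0, "grip": 0.5},
    {"tx": 0, "ty": 0, "tz": -0.4, "turn": 0, "grip": 0.5},
    {"tx": 0, "ty": 0, "tz": 0, "turn": 0, "grip": 0.5},
  ],
)

```text
time: 8.32
position: [0.5911, 0.0343, 0.2048]
tool_rot: [0.153, 3.132, 0.002]
ft_force: [-0.6, 1.8, -0.7]
grip_width: 0.498
grip_force: 0.0
```

```bash
python3 - <<'E'
from fit import *
from go import *
m=np.load("mould.npy")
go([.507,-.3115,.2],m[2])
E
```

```text
t 8.32 pos [0.5911 0.0343 0.2048] yaw -5.61 q [-0.37  0.21  0.3   1.66 -0.07  1.27  1.42] w 43.3 F [-0.6  1.8 -0.7] tilt [0.006  0.0011]
turn -0.289 shift after turn [ 1.068 -5.835  0.063] now-axes [ 0.832 -5.873  0.065]
```

Emit:
send_rows(
  steps=[
    {"tx": 0, "ty": 0, "tz": 0, "turn": -0.29, "grip": 0.5},
    {"tx": 0.153, "ty": -0.834, "tz": 0, "turn": 0, "grip": 0.5},
    {"tx": 0.153, "ty": -0.834, "tz": 0, "turn": 0, "grip": 0.5},
    {"tx": 0.153, "ty": -0.834, "tz": 0, "turn": 0, "grip": 0.5},
    {"tx": 0.153, "ty": -0.834, "tz": 0, "turn": 0, "grip": 0.5},
    {"tx": 0.153, "ty": -0.834, "tz": 0, "turn": 0, "grip": 0.5},
    {"tx": 0.153, "ty": -0.834, "tz": 0, "turn": 0, "grip": 0.5},
    {"tx": 0.153, "ty": -0.834, "tz": 0, "turn": 0, "grip": 0.5},
    {"tx": 0, "ty": 0, "tz": 0.6, "turn": 0, "grip": 0.5},
    {"tx": 0, "ty": 0, "tz": 0.6, "turn": 0, "grip": 0.5},
    {"tx": 0, "ty": 0, "tz": 0, "turn": 0, "grip": 0.5},
  ],
)

```text
time: 9.7
position: [0.5027, -0.3102, 0.1257]
tool_rot: [-0.09, -3.133, -0.005]
ft_force: [-0.4, -0.5, -0.9]
grip_width: 0.505
grip_force: 0.0
```

```bash
python3 - <<'E'
from fit import *
from go import *
import cv2
from crop import crop
m=np.load("mould.npy")
go([.507,-.3118,.042],m[2])
s=ctrl.get_image("scene")["pixels"][:,:,::-1].copy();p=ctrl.get_image("top")["pixels"][:,:,::-1].copy()
cv2.imwrite("pics/c4.png",np.hstack([crop(s,120,130,100,100,4),cv2.resize(p[150:350,250:450],(400,400))]))
cv2.imwrite("pics/s2.png",s)
E
```

```text
t 9.7 pos [ 0.5027 -0.3102  0.1257] yaw -3.29 q [ 0.07  0.3   0.52  1.75 -0.16  1.14  2.15] w 43.9 F [-0.4 -0.5 -0.9] tilt [-0.0069  0.0031]
turn 0.001 shift after turn [-0.084 -0.026  1.394] now-axes [-0.084 -0.026  1.394]
```

View pics/c4.png

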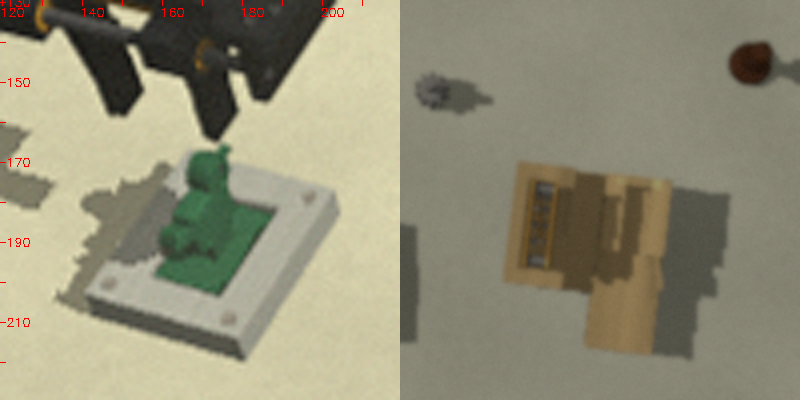

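Picture: the frame is seated in the pocket (top view), and the bird stands in the mould between the open fingers with its beak toward the robot (174,166). I'll descend and grip it.

Emit:
send_rows(
  steps=[
    {"tx": -0.084, "ty": -0.026, "tz": 0.3, "turn": 0, "grip": 0.5},
    {"tx": 0, "ty": 0, "tz": 0.4, "turn": 0, "grip": 0.5},
    {"tx": 0, "ty": 0, "tz": 0.4, "turn": 0, "grip": 0.5},
    {"tx": 0, "ty": 0, "tz": 0.27, "turn": 0, "grip": 0.5},
    {"tx": 0, "ty": 0, "tz": 0, "turn": 0, "grip": 0.5},
    {"tx": 0, "ty": 0, "tz": 0, "turn": 0, "grip": 0},
    {"tx": 0, "ty": 0, "tz": 0, "turn": 0, "grip": 0},
    {"tx": 0, "ty": 0, "tz": 0, "turn": 0, "grip": 0},
    {"tx": 0, "ty": 0, "tz": 0, "turn": 0, "grip": 0},
    {"tx": 0, "ty": 0, "tz": 0, "turn": 0, "grip": 0},
    {"tx": 0, "ty": 0, "tz": 0, "turn": 0, "grip": 0},
  ],
  newtons=20,
)

```text
time: 11.18
position: [0.5106, -0.312, 0.0474]
tool_rot: [0.089, 3.14, 0.004]
ft_force: [-0.9, 5.9, 5.7]
grip_width: 0.158
grip_force: 20.0
```

Emit:
send_rows(
  steps=[
    {"tx": 0, "ty": 0, "tz": -0.2, "turn": 0, "grip": 0},
    {"tx": 0, "ty": 0, "tz": -0.5, "turn": 0, "grip": 0},
    {"tx": 0, "ty": 0, "tz": -0.6, "turn": 0, "grip": 0},
    {"tx": 0, "ty": 0, "tz": -0.6, "turn": 0, "grip": 0},
    {"tx": 0, "ty": 0, "tz": 0, "turn": 0, "grip": 0},
    {"tx": 0, "ty": 0, "tz": 0, "turn": 0, "grip": 0},
  ],
)

```text
time: 11.92
position: [0.5095, -0.314, 0.1605]
tool_rot: [-0.091, -3.14, 0.001]
ft_force: [-0.2, -0.1, -1.2]
grip_width: 0.162
grip_force: 20.0
```

```bash
python3 - <<'E'
from fit import *
from go import *
c=np.load("case.npy"); t=tow(c,[-.075,-.045,.12])[0]; print(t)
go(t,c[2])
E
```

```text
[ 0.50586559 -0.04760839  0.12      ]
t 11.93 pos [ 0.5095 -0.314   0.1605] yaw -3.3 q [ 0.06  0.28  0.53  1.7  -0.15  1.2   2.14] w 14.1 F [-0.2 -0.1 -1.2] tilt [-0.0005 -0.0004]
turn 0.289 shift after turn [0.495 4.412 0.674] now-axes [0.317 4.429 0.674]
```

Emit:
send_rows(
  steps=[
    {"tx": 0, "ty": 0, "tz": 0, "turn": 0.29, "grip": 0},
    {"tx": 0.0825, "ty": 0.735, "tz": 0, "turn": 0, "grip": 0},
    {"tx": 0.0825, "ty": 0.735, "tz": 0, "turn": 0, "grip": 0},
    {"tx": 0.0825, "ty": 0.735, "tz": 0, "turn": 0, "grip": 0},
    {"tx": 0.0825, "ty": 0.735, "tz": 0, "turn": 0, "grip": 0},
    {"tx": 0.0825, "ty": 0.735, "tz": 0, "turn": 0, "grip": 0},
    {"tx": 0.0825, "ty": 0.735, "tz": 0, "turn": 0, "grip": 0},
    {"tx": 0, "ty": 0, "tz": 0.5, "turn": 0, "grip": 0},
    {"tx": 0, "ty": 0, "tz": 0.5, "turn": 0, "grip": 0},
    {"tx": 0, "ty": 0, "tz": 0, "turn": 0, "grip": 0},
    {"tx": 0, "ty": 0, "tz": 0, "turn": 0, "grip": 0},
  ],
)

```text
time: 13.3
position: [0.5065, -0.0477, 0.1012]
tool_rot: [-0.154, -3.138, 0.001]
ft_force: [0.7, -0.5, -1.2]
grip_width: 0.157
grip_force: 20.0
```

```bash
python3 - <<'E'
from fit import *
from go import *
import cv2
from crop import crop
c=np.load("case.npy"); t=tow(c,[-.075,-.045,.0745])[0]
go(t,c[2])
s=ctrl.get_image("scene")["pixels"][:,:,::-1].copy();p=ctrl.get_image("top")["pixels"][:,:,::-1].copy()
cv2.imwrite("pics/c5.png",np.hstack([crop(s,240,160,100,120,5),cv2.copyMakeBorder(crop(p,320,230,70,120,4),0,120,0,0,cv2.BORDER_CONSTANT)]))
z=ctrl.get_state()["position"]; f=[z[0]-.003,z[1],c[2],z[2]-.0394]
print({k:[np.round(proj("scene",tow(f,a))[0],1).tolist()] for k,a in dict(frontR=(.03,.02,0),frontL=(.03,-.02,0),frontRt=(.03,.02,.008),backR=(-.03,.02,.008),backL=(-.03,-.02,.008)).items()})
E
```

```text
t 13.3 pos [ 0.5065 -0.0477  0.1012] yaw -5.62 q [-0.29  0.14  0.36  1.97 -0.05  1.04  1.56] w 13.7 F [ 0.7 -0.5 -1.2] tilt [-0.0001 -0.0004]
turn -0.001 shift after turn [0.011 0.001 0.445] now-axes [0.011 0.001 0.445]
{'frontR': [[293.4, 215.9]], 'frontL': [[274.6, 210.2]], 'frontRt': [[293.3, 213.4]], 'backR': [[304.5, 191.4]], 'backL': [[286.1, 186.1]]}
```

View pics/c5.png

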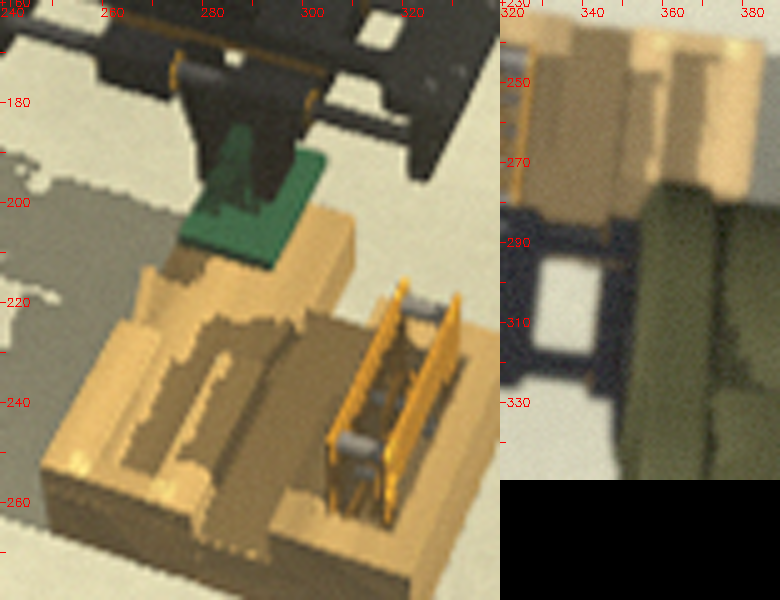

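Picture: the board is level and square to the deck, front corners (276,208) and (294,213), beak toward the robot, frame home in its pocket. I'll set it on the deck.

Emit:
send_rows(
  steps=[
    {"tx": 0.011, "ty": 0, "tz": 0.2, "turn": 0, "grip": 0},
    {"tx": 0, "ty": 0, "tz": 0.12, "turn": 0, "grip": 0},
    {"tx": 0, "ty": 0, "tz": 0.06, "turn": 0, "grip": 0},
    {"tx": 0, "ty": 0, "tz": 0.03, "turn": 0, "grip": 0},
    {"tx": 0, "ty": 0, "tz": 0, "turn": 0, "grip": 0},
    {"tx": 0, "ty": 0, "tz": 0, "turn": 0, "grip": 0},
  ],
)

```text
time: 14.15
position: [0.5059, -0.0473, 0.0766]
tool_rot: [0.153, 3.137, 0.0]
ft_force: [-0.2, 0.3, 0.1]
grip_width: 0.159
grip_force: 20.0
```

Emit:
send_rows(
  steps=[
    {"tx": 0, "ty": 0, "tz": 0.02, "turn": 0, "grip": 0},
    {"tx": 0, "ty": 0, "tz": 0.02, "turn": 0, "grip": 0},
    {"tx": 0, "ty": 0, "tz": 0, "turn": 0, "grip": 0},
    {"tx": 0, "ty": 0, "tz": 0, "turn": 0, "grip": 0},
  ],
)

```text
time: 14.65
position: [0.5059, -0.0471, 0.0742]
tool_rot: [0.153, 3.138, 0.0]
ft_force: [-1.4, 0.8, 3.1]
grip_width: 0.159
grip_force: 20.0
```

Emit:
send_rows(
  steps=[
    {"tx": -0.1, "ty": 0, "tz": 0, "turn": 0, "grip": 0},
    {"tx": -0.1, "ty": 0, "tz": 0, "turn": 0, "grip": 0},
    {"tx": -0.1, "ty": 0, "tz": 0, "turn": 0, "grip": 0},
    {"tx": -0.1, "ty": 0, "tz": 0, "turn": 0, "grip": 0},
    {"tx": -0.1, "ty": 0, "tz": 0, "turn": 0, "grip": 0},
    {"tx": -0.1, "ty": 0, "tz": 0, "turn": 0, "grip": 0},
    {"tx": 0, "ty": 0, "tz": 0, "turn": 0, "grip": 0},
  ],
)

```text
time: 15.52
position: [0.5419, -0.0507, 0.0742]
tool_rot: [0.153, 3.138, 0.0]
ft_force: [-1.1, 0.1, 4.1]
grip_width: 0.158
grip_force: 20.0
```

```bash
python3 - <<'E'
from fit import *
from go import *
c=np.load("case.npy"); t=tow(c,[.021,-.045,.0745])[0]
go(t,c[2])
E
```

```text
t 15.53 pos [ 0.5419 -0.0507  0.0742] yaw -5.59 q [-0.27  0.24  0.36  1.91 -0.1   1.    1.6 ] w 13.8 F [-1.1  0.1  4.1] tilt [0.0003 0.0001]
turn 0.004 shift after turn [-0.998 -0.007 -0.004] now-axes [-0.998 -0.008 -0.004]
```

Emit:
send_rows(
  steps=[
    {"tx": -0.1, "ty": 0, "tz": 0, "turn": 0, "grip": 0},
    {"tx": -0.1, "ty": 0, "tz": 0, "turn": 0, "grip": 0},
    {"tx": -0.1, "ty": 0, "tz": 0, "turn": 0, "grip": 0},
    {"tx": -0.1, "ty": 0, "tz": 0, "turn": 0, "grip": 0},
    {"tx": -0.1, "ty": 0, "tz": 0, "turn": 0, "grip": 0},
    {"tx": -0.1, "ty": 0, "tz": 0, "turn": 0, "grip": 0},
    {"tx": -0.1, "ty": 0, "tz": 0, "turn": 0, "grip": 0},
    {"tx": -0.1, "ty": 0, "tz": 0, "turn": 0, "grip": 0},
    {"tx": -0.07, "ty": 0, "tz": 0, "turn": 0, "grip": 0},
    {"tx": 0, "ty": 0, "tz": 0, "turn": 0, "grip": 0},
  ],
)

```text
time: 16.77
position: [0.5932, -0.0558, 0.0743]
tool_rot: [-0.153, -3.137, -0.0]
ft_force: [-2.7, 0.5, 5.2]
grip_width: 0.158
grip_force: 20.0
```

Sliding freely; I'll ease it onto the stop.

Emit:
send_rows(
  steps=[
    {"tx": -0.04, "ty": 0, "tz": 0, "turn": 0, "grip": 0},
    {"tx": -0.04, "ty": 0, "tz": 0, "turn": 0, "grip": 0},
    {"tx": -0.04, "ty": 0, "tz": 0, "turn": 0, "grip": 0},
    {"tx": -0.03, "ty": 0, "tz": 0, "turn": 0, "grip": 0},
    {"tx": 0, "ty": 0, "tz": 0, "turn": 0, "grip": 0},
    {"tx": 0, "ty": 0, "tz": 0, "turn": 0, "grip": 0},
  ],
)

```text
time: 17.52
position: [0.6017, -0.0567, 0.0743]
tool_rot: [-0.153, -3.136, -0.0]
ft_force: [-3.5, 0.2, 6.3]
grip_width: 0.159
grip_force: 20.0
```

Emit:
send_rows(
  steps=[
    {"tx": -0.03, "ty": 0, "tz": 0, "turn": 0, "grip": 0},
    {"tx": -0.03, "ty": 0, "tz": 0, "turn": 0, "grip": 0},
    {"tx": -0.02, "ty": 0, "tz": 0, "turn": 0, "grip": 0},
    {"tx": 0, "ty": 0, "tz": 0, "turn": 0, "grip": 0},
  ],
)

```text
time: 18.02
position: [0.6037, -0.0569, 0.0744]
tool_rot: [-0.153, -3.13, -0.002]
ft_force: [-11.5, 0.9, 13.5]
grip_width: 0.162
grip_force: 20.0
```

Emit:
send_rows(
  steps=[
    {"tx": 0, "ty": 0, "tz": 0, "turn": 0, "grip": 0.4},
    {"tx": 0, "ty": 0, "tz": 0, "turn": 0, "grip": 0.4},
    {"tx": 0, "ty": 0, "tz": 0, "turn": 0, "grip": 0.4},
    {"tx": 0, "ty": 0, "tz": -0.3, "turn": 0, "grip": 0.4},
    {"tx": 0, "ty": 0, "tz": -0.6, "turn": 0, "grip": 0.4},
    {"tx": 0, "ty": 0, "tz": -0.9, "turn": 0, "grip": 0.4},
    {"tx": 0, "ty": -0.9, "tz": -0.2, "turn": 0, "grip": 0.4},
    {"tx": 0, "ty": -1, "tz": 0, "turn": 0, "grip": 0.4},
    {"tx": 0, "ty": -1, "tz": 0, "turn": 0, "grip": 0.4},
    {"tx": 0, "ty": -1, "tz": 0, "turn": 0, "grip": 0.4},
    {"tx": 0, "ty": 0, "tz": 0, "turn": 0, "grip": 0.4},
  ],
)

```text
time: 19.4
position: [0.5816, -0.298, 0.1956]
tool_rot: [0.17, 3.136, -0.008]
ft_force: [0.3, 0.4, -0.0]
grip_width: 0.4
grip_force: 0.0
```

```bash
python3 - <<'E'
from fit import *
from go import *
import cv2
from crop import crop
c=np.load("case.npy"); h=[*tow(c,[.018,-.045,0])[0][:2],c[2],.035]
P=dict(frontL=(.03,-.0115,.008),beak=(-.033,0,.051),backL=(-.03,-.02,.008),backR=(-.03,.02,.008))
for n in("top","scene"): print(n,{k:np.round(proj(n,tow(h,a))[0],1).tolist() for k,a in P.items()})
s=ctrl.get_image("scene")["pixels"][:,:,::-1].copy();p=ctrl.get_image("top")["pixels"][:,:,::-1].copy()
cv2.imwrite("pics/c6.png",np.hstack([crop(s,240,170,100,120,4),crop(p,300,220,100,120,4)]))
E
```

```text
top {'frontL': [374.2, 244.4], 'beak': [366.6, 275.5], 'backL': [375.1, 275.9], 'backR': [354.3, 273.4]}
scene {'frontL': [259.6, 254.5], 'beak': [277.0, 217.7], 'backL': [268.2, 229.3], 'backR': [287.1, 235.2]}
```

View pics/c6.png

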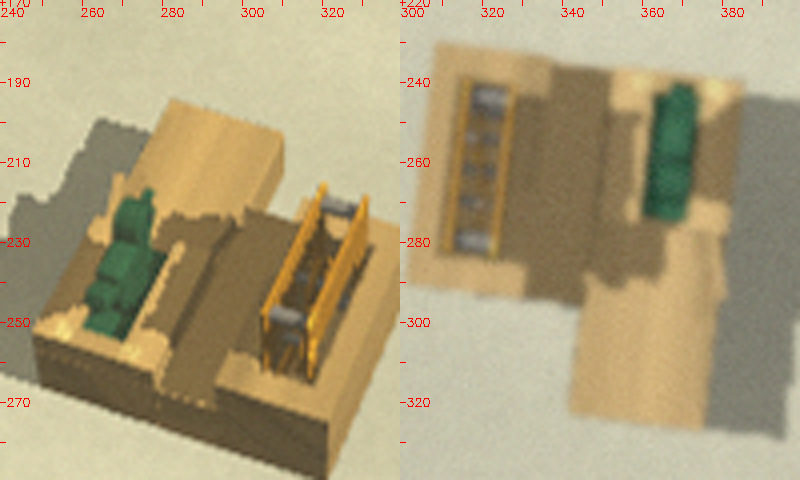

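The platform is home: beak seen at (366,275.5) in top and (277,217) in scene, against predicted (366.6,275.5) and (277,217.7). The frame is seated in its pocket. I'm handing in.

```bash
python3 -c "
from bench import ctrl
print(ctrl.close_job())"
```

```text
the job is handed in; nothing more can be done
None
```

The wide frame is seated in its pocket and the bird platform is against the end stop with its beak to the open end; I handed the job in at about 19.5 s, but no verdict came back.

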